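# Clamp the clock plate with the square key

### The arm

A 6-joint arm with a two-finger parallel gripper is mounted at the origin on the work surface. World frame = base frame: x ahead of the robot, y to its left, z up, the work surface at z = 0. Lengths are in mm, angles in degrees, forces in N, time in s.
With the tool pointing down it reaches from about 300 to 775 mm from the base axis. Payload 14.6 kg.
Tool frame: the origin (TCP) lies midway between the tips of the shut fingers; the grasp point (between the pads) lies 19 mm behind it; z points along the fingers, y is the line along which they close (so a half turn about z gives the same grasp; the last joint's range is limited). The gripper opens to 94 mm and grips with 3 to 60 N. Pads are 16 mm wide; open, the fingers measure 119 mm over their backs; the gripper's body (75 mm by 177 mm) begins 78 mm behind the grasp point.
Start: joints at [-77.384, 17.183, 87.147, -0, 75.671, -3.816], TCP at [155.58, -527.527, 205.446] pointing down, gripper open.
Joint ranges: [-173.82, 173.82], [-45.26, 126.66], [13.44, 144.39], [-59.66, 239.66], [0, 175.72], [-146.38, 146.38]. Speed limits (degrees/s): [127.2, 127.2, 147.25, 180, 180, 180].

### API

Orientations are given as [roll, pitch, yaw] about the fixed x, y, z axes, in that order (R = Rz(yaw) Ry(pitch) Rx(roll)).
In Python, from cell import telemetry, eyes, job gives the robot as it stands.
- The arm moves only by the tool step_arm, never from a script. Its arguments are lists of equal length, an entry for each row: "delta_pos": the shift along the tool's x, y, z in cm, a list of three; "delta_rot": the turn, a rotation vector about the tool's x, y, z in degrees, a list of three. A call has 1 to 20 rows; each row shifts and turns the commanded pose from where the row before left it, along the tool's axes as they then stand; what a row does not reach is not made up. A row lasts 1/12 s, in which the tool goes at most 41.7 mm and 7.16 degrees, less where a joint would pass 70% of its speed; a pose out of reach is approached as far as the arm can. A call is refused whole if a number of a shift passes 4.17 or a number of a turn 7.16, either way. A call with a gripper value outside its range is refused whole. "hand" is the opening, from -1 (shut) to 1 (fully open), set as the call begins (left out, the last holds). The fingers move at their own pace and stop on an object; "newtons" is the grip in N (left out, the last holds). Time passes only in rows, so rows that do not move let the fingers close. It gives the time, the measured TCP pose, the force, the opening and the grip force at its end, in the units of the state.
- telemetry.get_obs(): the state, without advancing time (a new reading comes with each control period).
- eyes.snapshot(name): name is "side" or "top"; returns a dict with "image" (420x560x3 uint8, red, green, blue), "range_z" (420x560 float32, mm along the optical axis (not along the pixel's ray), 0 where there is no reading), "camera_matrix" (3x3 intrinsics, pixels), "k1" (the pictures are not rectified: a ray, as slopes to the right and down, at radius r is drawn at 1 + k1 r^2 times it, then the intrinsics apply), "camera_from_world" (4x4, takes a point from world to camera coordinates). Camera axes: x right, y down, z forward; pixel columns grow to the right and rows downward; lengths in mm; the calibration is good to about 2 mm. A picture is of the moment at which its call begins.
- job.job_done(): hands the job in; it is judged then, once.
The state is a dict: "t": time; "joints": joint angles; "qvel": joint speeds; "tau": joint torques, N m; "position": TCP position; "eef_rot": TCP orientation; "ft_force": force on the tool from outside, world axes, zero at the start; "torque": the same for the moment, N m; "opening": finger opening in mm; "grip_force": force on a finger pad.
Only numpy, scipy, OpenCV 4.12 (cv2) and the standard library are available. Lean on these libraries where they do the work, as an engineer would, in place of code of your own. Each camera call takes 0.05 s, during which the arm holds its last target. There are 200 camera calls.

### The job

Take the red T-handled square key out of the wooden tool block, fit it fully home into the square socket of the edge clamp, feeling for the angle at which it drops in rather than forcing it, and turn it clockwise until the brass clock plate is held firmly, but not over-tight, against its two pins. Then draw the key out and stand it back in the middle hole of the tool block, leaving the other things on the bench where they are.

Things in the scene. Friction and masses are not known exactly. Their poses are not given: they have to be found in the camera images.
- key: Steel square key with a red T handle, 0.16 kg, upright. Origin: centre of the tip; z up to the handle. Up from the tip: blunt cone 0-4 mm (6.4 mm wide at its end, 10 at its root), 10 x 10 mm square shank 4-28 mm, collar 22 mm wide 28-34 mm, round stem 11 mm thick 34-64 mm, red bar 64-78 mm: 60 mm long (x), 12 thick (y). The square's sides are parallel to x and y.
- key_shoulder (a point): Point on the key's axis at the underside of its collar, 28 mm above the tip; x and y as the key's.
- rack_hole1 (a point): Mouth centre of the middle hole of the dark wooden tool block, where the key stands, collar on the wood. Fixed block 60 (x) x 250 (y) x 40 mm high, its top at 40 mm; round hole 19 mm wide, 34 mm deep. A yellow screwdriver and a pin punch stand in the holes 85 mm to either side along y, rising 52 mm above the block.
- socket (a point): Mouth centre of the clamp's square socket, on its brass face, 47 mm above the bench; z up, x to the brass plate. Hole 11.5 mm square (11.7 at the mouth), deeper than the shank, in a cam that turns; a red line on the face, square to a side of the hole, shows its angle, which is NOT measured: fully open the line lies along this x; at first the cam stands 0 to 1.0 rad clockwise (from above) of that.
- clamp: Edge clamp: dark steel block 64 x 64 x 34 mm on the aluminium fixture plate (12 mm thick). Origin: centre of its underside, 35 mm below the socket's mouth. Off angle by over 0.15 rad or off centre by over 0.8 mm, the key's cone enters but the square rests on the rim, collar 24 mm above the face; else it drops till the collar lies on the face (fully home). Over 40 N on a side of the rim spoils it.
- jaw: Sprung steel jaw, driven along the clamp's x by the cam, 6 mm per rad clockwise. Origin: the clamp's, moved with the jaw. It meets the plate 1.0-2.0 rad from fully open, pushes it up to 1 mm to the pins, then gains some 100 N per rad. Free turning takes up to 0.16 N m; firm is 0.08-0.16 N m above the free reading (0.006 N m per N; 13-26 N); under 10 N is loose, over 50 N marks the plate.
- plate: Brass clock plate, 120 x 84 x 5 mm with four 27 mm pillars, lying loose on the fixture plate between the jaw and two pins. Origin: centre of its underside; z up.
- pins: The two fixed steel pins, 10 mm thick, 14 mm high, against which the jaw pushes the plate, at x = 84 mm, y = +-32 mm of this origin (middle of the fixture plate's top; x from clamp to pins). The key has 0.15 rad of play in the socket each way before the cam follows; the clamp keeps its grip when the key is let go (up to 25 N).
- driver: Yellow-handled screwdriver standing in one end hole of the tool block; leave it.
- punch: Steel pin punch with a brass collar standing in the other end hole of the tool block; leave it.
- loupe: Black eye loupe, 42 mm wide, 36 mm high, on the bench; leave it.
- wheel: Brass clock wheel, 64 mm, lying on the bench; leave it.
- oil: Small amber oil bottle, 32 mm wide, 70 mm high; leave it.
- tray: Black divided parts tray 100 x 140 x 22 mm; leave it.
- bezel: Round brass bezel with glass, 84 mm wide, 10 mm high; leave it.

How it is judged:
By the outcome, as a careful person would: the job done as asked, in the order asked, and still so for the second after the job is handed in, with the robot touching nothing.
It also fails if it takes over 67 s, if anything falls off the work surface, if the arm or the gripper's body presses on something with over 40 N, if the wrist force passes 120 N, or if a joint passes its speed limit or range.

## Working session

There is one attempt and no reset: what is moved stays moved. The work goes in short steps, Python scripts to look and compute and a tool call to move; the robot and the scene stay as the last step left them, time stands still between calls to the robot, and variables do not carry over. Pictures are saved under pics/ and viewed, at most 10 in all, crops included, and the job is handed in when it is done.

Besides the shell and the picture viewer there is one more tool, called after "Request:" by a JSON object that holds its "name" and its "arguments". step_arm: Moves the arm, as the interface text tells. Its arguments: {"type":"object","properties":{"delta_pos":{"type":"array","items":{"type":"array","items":{"type":"number"}}},"delta_rot":{"type":"array","items":{"type":"array","items":{"type":"number"}}},"hand":{"type":"number"},"newtons":{"type":"number"}},"required":["delta_pos","delta_rot"]}

```bash
ls; mkdir -p pics; cat > h.py <<'E'
import numpy as np, cv2
from cell import telemetry, eyes, job
def snap(n,save=None):
    s=eyes.snapshot(n)
    np.savez(f'{n}.npz',**{k:np.asarray(v) for k,v in s.items()})
    if save: cv2.imwrite(f'pics/{save}.png',s['image'][:,:,::-1])
    return s
def load(n): return dict(np.load(f'{n}.npz'))
def rays(s,uv):
    K=np.asarray(s['camera_matrix']);uv=np.atleast_2d(uv).astype(float)
    # cv2 radial model with k1 only
    p=cv2.undistortPoints(uv.reshape(-1,1,2),K,np.array([float(s['k1']),0,0,0])).reshape(-1,2)
    T=np.asarray(s['camera_from_world']);R=T[:3,:3];c=-R.T@T[:3,3]
    return c,np.c_[p,np.ones(len(p))]@R
def onz(s,uv,z):
    c,d=rays(s,uv); return c+d*((z-c[2])/d[:,2])[:,None]
def pts(s):
    h,w=s['range_z'].shape
    u,v=np.meshgrid(np.arange(w),np.arange(h));c,d=rays(s,np.c_[u.ravel(),v.ravel()])
    return (c+d*s['range_z'].ravel()[:,None]).reshape(h,w,3)
def proj(s,P):
    T=np.asarray(s['camera_from_world']);
    return cv2.projectPoints(np.atleast_2d(P).astype(float),cv2.Rodrigues(T[:3,:3])[0],T[:3,3],np.asarray(s['camera_matrix']),np.array([float(s['k1']),0,0,0]))[0].reshape(-1,2)
E
python3 - <<'E'
from h import *
for n in('top','side'):
    s=snap(n,n+'0');T=s['camera_from_world'];print(n,-T[:3,:3].T@T[:3,3],T[2,:3],s['k1'],s['camera_matrix'][0,0])
o=telemetry.get_obs();print(o)
E
```

```text
pics
top [ 397.23037874   -2.33854308 1855.77573575] [ 0.12852331 -0.00546068 -0.99169145] 0.02498022977027069 542.2906741727194
side [ 545.79107858 -771.93384626  869.76131289] [ 0.06196904  0.68331411 -0.72748997] -0.09573113536767662 396.8290463193062
{'t': 0.1, 'joints': array([-7.73832991e+01,  1.72130871e+01,  8.71781702e+01,  1.50784463e-04,
        7.56693964e+01, -3.81585974e+00]), 'qvel': array([ 0.13195894, -0.00726187, -0.14696564,  0.0207257 ,  0.07620957,
       -0.04194018]), 'tau': array([ 3.03173416e-03, -5.32634676e+01, -3.53281689e+01,  7.09908432e-02,
        2.34965107e-02, -5.75874128e-05]), 'position': array([ 155.53278766, -527.29790778,  204.92638248]), 'eef_rot': array([-1.79939491e+02, -4.18223559e-03,  1.64325211e+01]), 'ft_force': array([0.58235438, 0.67349652, 0.08244891]), 'torque': array([0.01967616, 0.07508279, 0.0048664 ]), 'grip_force': 0.0, 'opening': 94.01049309877469}
```

View pics/top0.png

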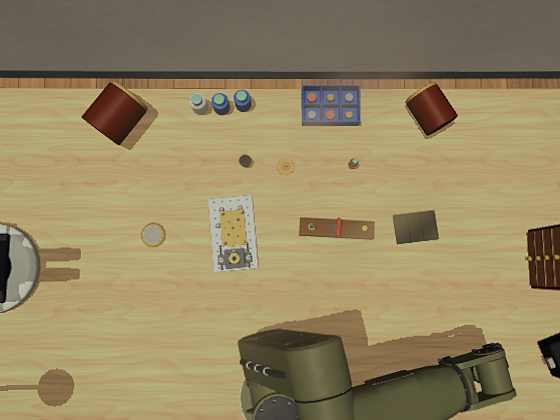

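View pics/side0.png

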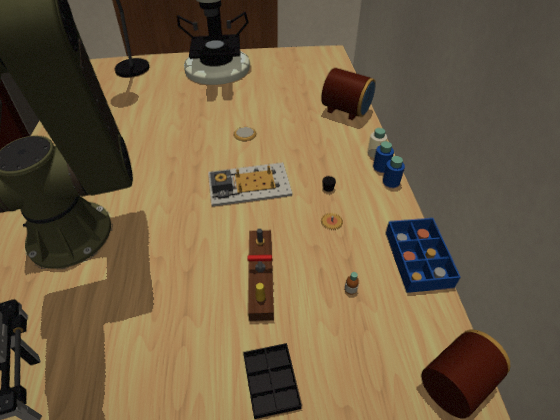

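The top view shows the clamp at about (234,258), with the plate above it, and the key's red bar at (338,227). In the side view the clamp is at (222,181) and the red bar at (260,258). Next I'll enlarge both views.

```bash
python3 - <<'E'
from h import *
t=load('top');s=load('side')
def crop(i,x0,y0,w,h,f): return cv2.resize(i[y0:y0+h,x0:x0+w,::-1],None,fx=f,fy=f,interpolation=cv2.INTER_CUBIC)
a=crop(t['image'],205,225,57,50,7);b=crop(s['image'],205,160,57,50,7)
c=crop(t['image'],296,205,80,43,5);d=crop(s['image'],230,225,80,43,5)
im=np.vstack([np.hstack([a,b]),cv2.copyMakeBorder(np.hstack([c,d])[:, :798],0,0,0,max(0,798-800),cv2.BORDER_CONSTANT)])
print(im.shape);cv2.imwrite('pics/z1.png',im)
for n,i in(('top',t),('side',s)):
    hsv=cv2.cvtColor(i['image'],cv2.COLOR_RGB2HSV)
    m=((hsv[...,0]<6)|(hsv[...,0]>174))&(hsv[...,1]>190)&(hsv[...,2]>110)
    m=m.astype(np.uint8);k,l,st,ce=cv2.connectedComponentsWithStats(m)
    for j in range(1,k):
        if st[j,4]>3: print(n,st[j],ce[j],onz(i,ce[j],84 if n=='top' else 80)[0].round(1), np.median(pts(i)[l==j],0).round(1))
E
```

```text
(565, 798, 3)
side [248 255  24   4  94] [259.5 256.5] [ 550.9 -191.8   80. ] [ 550.9 -198.3   88.2]
```

View pics/z1.png

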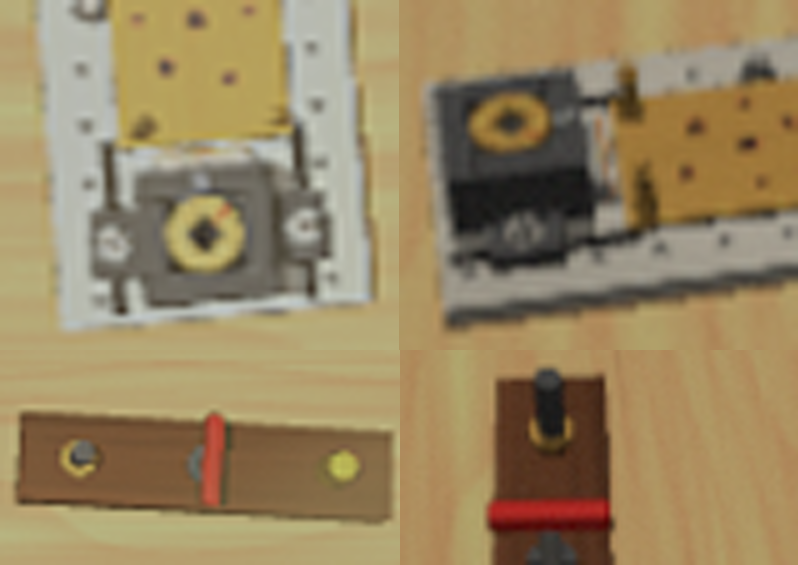

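The zoom shows the cam line pointing up-right of the socket centre, about 40° clockwise in the image, with the hole appearing as a diamond. The key's collar is seen just left of the red bar. Next step is sub-pixel measurement.

```bash
cat > meas.py <<'E'
from h import *
def hsvf(s,f=4,box=None):
    x0,y0,w,h=box
    i=cv2.resize(s['image'][y0:y0+h,x0:x0+w],None,fx=f,fy=f,interpolation=cv2.INTER_CUBIC)
    return i,cv2.cvtColor(i,cv2.COLOR_RGB2HSV)
def up(p,box,f=4): # enlarged px->full px
    return (np.atleast_2d(p)+.5)/f-.5+np.array(box[:2])
def biggest(m):
    cs=cv2.findContours(m.astype(np.uint8),cv2.RETR_EXTERNAL,cv2.CHAIN_APPROX_NONE)[0]
    return max(cs,key=cv2.contourArea)
def redbar(s,box):
    i,h=hsvf(s,4,box); i=i.astype(int)
    m=(i[...,0]-np.maximum(i[...,1],i[...,2])>75)&(h[...,1]>140)
    return up(np.array(cv2.boxPoints(cv2.minAreaRect(biggest(m)))),box)
def disc(s,box):
    i,h=hsvf(s,4,box)
    m=((h[...,0]>12)&(h[...,0]<32)&(h[...,1]>90)&(h[...,2]>110)).astype(np.uint8)
    c=biggest(m);e=cv2.fitEllipse(cv2.convexHull(c));return up(e[0],box)[0],np.array(e[1])/4
def tri(a,ua,b,ub):
    c1,d1=rays(a,ua);c2,d2=rays(b,ub);d1=d1[0];d2=d2[0]
    k=np.linalg.lstsq(np.c_[d1,-d2],c2-c1,rcond=None)[0]
    p=c1+k[0]*d1;q=c2+k[1]*d2;return (p+q)/2,np.linalg.norm(p-q)
E
python3 - <<'E'
from meas import *
t=load('top');s=load('side')
for n,S,bx in(('t',t,(326,212,24,32)),('s',s,(236,244,48,26))):
    b=redbar(S,bx);c=b.mean(0);w=onz(S,b,90 if n=='t' else 84);print('bar',n,c.round(2),w[:,:2].round(1).tolist(),onz(S,c,90 if n=='t' else 84)[0].round(1))
ct=None
A,e1=disc(t,(222,246,24,25));B,e2=disc(s,(212,170,22,18))
print('disc',A,e1,B,e2,onz(t,A,47),onz(s,B,47),tri(t,A,s,B))
# rack outline & fixture in top and side
for n,S,bx in(('t',t,(290,210,92,36)),('s',s,(240,222,40,104))):
    i,h=hsvf(S,4,bx);m=(h[...,2]<125)&(i[...,0].astype(int)>i[...,2]) if n=='t' else (h[...,2]<125)
    r=cv2.minAreaRect(biggest(m));print('rack',n,up(np.array(cv2.boxPoints(r)),bx).round(1).tolist(),onz(S,up(np.array(cv2.boxPoints(r)),bx),40)[:,:2].round(1).tolist())
i,h=hsvf(t,4,(200,188,65,90));m=(h[...,1]<45)&(h[...,2]>120);c=biggest(cv2.morphologyEx(m.astype(np.uint8),cv2.MORPH_CLOSE,np.ones((25,25))));r=cv2.minAreaRect(c)
print('fix',onz(t,up(np.array(cv2.boxPoints(r)),(200,188)),12)[:,:2].round(1).tolist())
# depths
P=pts(t);print('face z',P[255:262,230:240,2].mean(),'bench z',P[290:310,150:190,2].mean(),'rack z',P[222:232,310:330].reshape(-1,3).mean(0))
P=pts(s);print('side face z',np.median(P[178:184,218:226,2]),'bench',np.median(P[280:300,300:330,2]),'racktop',np.median(P[270:280,250:256,2]))
# red line in top
i,h=hsvf(t,8,(222,246,24,25));i=i.astype(int);R=i[...,0]-i[...,1]
m=(R>70);ys,xs=np.nonzero(m);w=R[m]-70;print('redline',up(np.array([[np.average(xs,weights=w),np.average(ys,weights=w)]]),(222,246),8),len(xs),R.max())
E
```

```text
bar t [338.17 226.51] [[522.4, -187.0], [580.6, -191.7], [579.8, -203.3], [521.6, -198.6]] [ 551.  -195.1   90. ]
bar s [259.27 257.1 ] [[520.9, -186.4], [580.2, -190.1], [579.3, -206.5], [520.5, -202.8]] [ 550.2 -196.5   84. ]
disc [233.77623558 258.01832581] [10.99987125 11.16552734] [220.33092594 176.96698189] [ 7.90381575 11.23950386] [[450.1071544  148.17662801  47.        ]] [[448.72121811 144.33444029  47.        ]] (array([449.25951792, 148.32284294,  43.57896744]), np.float64(1.9138195790292034))
rack t [[298.7, 235.6], [299.5, 217.2], [373.4, 220.6], [372.6, 239.1]] [[524.8, -67.8], [587.0, -71.0], [575.3, -319.5], [513.2, -315.2]]
rack s [[246.5, 258.0], [272.8, 257.6], [273.7, 323.5], [247.5, 323.9]] [[517.7, -164.0], [584.9, -169.0], [571.9, -352.8], [512.6, -348.4]]
fix [[654.9, 244.8], [668.1, 92.0], [417.2, 69.2], [404.7, 219.4]]
face z 42.03699742928624 bench z 8.337838824531184 rack z [ 554.06795172 -136.78326426   55.3790763 ]
side face z 43.3935790105067 bench -1.344018344988001 racktop 38.86589675329395Traceback (most recent call last):
  File "<stdin>", line 19, in <module>
    raise ZeroDivisionError(
        "Weights sum to zero, can't be normalized")
ZeroDivisionError: Weights sum to zero, can't be normalized
```

```bash
cat > go.py <<'E'
# python3 go.py x y z yaw : tool-frame cm shift to a world target, at current yaw; rotation about tool z needed
import sys,numpy as np
from scipy.spatial.transform import Rotation as Ro
from cell import telemetry
o=telemetry.get_obs();t=[float(a) if a!='-' else None for a in sys.argv[1:5]]
p=np.array([o['position'][i] if t[i] is None else t[i] for i in range(3)])
R=Ro.from_euler('xyz',o['eef_rot'],degrees=True)
print('cm tool',(R.inv().apply(p-o['position'])/10).round(3),'pos',o['position'].round(2),'rpy',np.round(o['eef_rot'],2),'t',o['t'])
if t[3] is not None:
    T=Ro.from_euler('xyz',[180,0,t[3]],degrees=True);print('rotvec',(R.inv()*T).as_rotvec(degrees=True).round(2))
E
python3 - <<'E'
from meas import *
t=load('top');s=load('side')
for S,c in((t,(233.78,258.02)),(s,(220.33,176.97))):
    P=S['image'].astype(int);w={}
    y0,x0=int(c[1])-7,int(c[0])-8
    i=P[y0:y0+15,x0:x0+17];R=i[...,0]-1.45*i[...,1]
    print(R.astype(int))
print(x0,y0)
E
```

```text
[[-41 -42 -44 -43 -41 -42 -42 -51 -67 -63 -40 -44 -45 -44 -44 -45 -46]
 [-42 -45 -45 -46 -45 -46 -46 -48 -47 -40 -31 -31 -33 -34 -36 -40 -44]
 [-37 -36 -34 -30 -31 -42 -52 -54 -57 -59 -67 -62 -40 -39 -45 -42 -44]
 [-40 -40 -42 -32 -22 -49 -65 -60 -65 -69 -68 -45  -1 -36 -37 -44 -44]
 [-42 -43 -45 -34 -36 -59 -64 -62 -58 -58 -55 -13 -14 -55 -36 -44 -43]
 [-42 -43 -43 -38 -53 -67 -62 -58 -42 -32 -29 -39 -63 -58 -42 -42 -44]
 [-44 -42 -42 -46 -59 -70 -68 -42 -24 -22 -23 -49 -67 -62 -52 -43 -44]
 [-42 -42 -41 -49 -63 -71 -62 -29 -16 -23 -27 -46 -62 -63 -56 -41 -44]
 [-42 -43 -41 -44 -56 -68 -66 -43 -15 -15 -34 -54 -63 -61 -48 -40 -43]
 [-44 -42 -43 -41 -52 -68 -72 -60 -35 -25 -53 -73 -71 -56 -42 -40 -44]
 [-41 -44 -43 -37 -39 -57 -69 -67 -61 -62 -63 -71 -64 -49 -29 -37 -44]
 [-44 -43 -44 -39 -25 -36 -57 -69 -72 -69 -64 -61 -40 -27 -21 -36 -45]
 [-43 -43 -43 -38 -22 -17 -30 -43 -47 -48 -43 -37 -28 -31 -36 -46 -49]
 [-35 -36 -40 -40 -42 -43 -40 -40 -43 -42 -41 -40 -39 -42 -42 -45 -44]
 [-46 -41 -42 -43 -44 -45 -42 -44 -43 -42 -41 -41 -43 -42 -42 -39 -41]]
[[-35 -35 -42 -50 -45 -45 -43 -38 
[... 339 characters left out ...]
-18 -20 -24 -22 -17 -19 -25 -28 -16 -12 -26 -28 -28]
 [-28 -29 -19 -10 -11 -25 -25 -24 -19 -21 -24 -24 -17 -14 -15 -30 -34]
 [-28 -26 -20 -13 -28 -26 -17 -10 -12 -12 -12 -13 -19 -22 -19 -42 -45]
 [-27 -26 -23 -19 -35 -24 -12 -13 -18 -21 -16 -17 -28 -23 -17 -40 -41]
 [-26 -28 -24 -22 -22 -16 -17 -18 -17 -19 -12  -6 -11 -12  -7 -25 -30]
 [-28 -28 -27 -14 -19 -18 -21 -23 -23 -20 -13   0   5   0 -15 -28 -26]
 [-30 -27 -29 -18 -11 -15 -13 -20 -22 -15 -20 -23 -14 -14 -26 -32 -27]
 [-25 -28 -31 -22 -16 -13 -12 -15 -14 -16 -15 -18 -19 -25 -26 -28 -30]
 [-26 -28 -28 -23 -25 -24 -23 -22 -27 -25 -27 -25 -26 -28 -28 -25 -25]
 [-26 -28 -28 -18 -24 -25 -29 -27 -26 -27 -28 -28 -23 -27 -24 -21 -24]]
212 169
```

Request:
{"name": "step_arm", "arguments": {"delta_pos": [[2.96,-1.29,0],[2.96,-1.29,0],[2.96,-1.29,0],[2.96,-1.29,0],[2.96,-1.29,0],[2.96,-1.29,0],[2.96,-1.29,0],[2.96,-1.29,0],[2.96,-1.29,0],[2.96,-1.29,0],[2.96,-1.29,0],[2.96,-1.29,0],[2.96,-1.29,0],[2.96,-1.29,0],[2.96,-1.29,0],[2.96,-1.29,0],[0,0,0.5],[0,0,1],[0,0,1],[0,0,1]], "delta_rot": [[0,0,0],[0,0,0],[0,0,0],[0,0,0],[0,0,0],[0,0,0],[0,0,0],[0,0,0],[0,0,0],[0,0,0],[0,0,0],[0,0,0],[0,0,0],[0,0,0],[0,0,0],[0,0,0],[0,0,-7],[0,0,-7],[0,0,-7],[0,0,-7]], "hand": -0.15}}

```text
t: 1.77
position: [551.4, -195.3, 169.6]
eef_rot: [-180.0, 0.0, 44.8]
ft_force: [-0.9, -0.3, -0.5]
opening: 40.1
grip_force: 0.0
```

```bash
python3 - <<'E'
from meas import *
t=load('top');s=load('side')
for S,c,r in((t,(233.8,258.07),[(236.5,254.9),(237,254),(235.3,256)]),(s,(220.33,176.97),[(223.8,178.9)]),(s,(220.6,176.8),[(223.8,178.9)])):
    C=onz(S,c,47)[0];
    for q in r:
        d=onz(S,q,47)[0]-C;print(d[:2].round(1),np.degrees(np.arctan2(d[1],d[0])))
# side disc crosscheck by edges of the brass disc rows/cols
i,h=hsvf(s,4,(208,166,28,22))
m=((h[...,0]>12)&(h[...,0]<28)&(h[...,1]>110)&(h[...,2]>90)).astype(np.uint8)
for r in m[::2]: print(''.join('.#'[v] for v in r))
E
```

```text
[10.5 -8.8] -40.20381516966946
[ 13.4 -10.5] -37.92875561105495
[ 6.8 -4.9] -35.65232749868573
[10.7 -9.8] -42.56829132066676
[  9.9 -10.5] -46.8221950346674
##########################.............##############..#########################################################
##########################.............##.############.#########################################################
##########################................######################################################################
#########################..................#####################################################################
########################...............#####################################################....................
#########################...............############################################............................
##########################.#....#######################.........................................................
##########################........#.........##..................................................................
#####################.................
[... 3329 characters left out ...]
......................
###.............................................................................................................
###.............................................................................................................
###.............................................................................................................
###.............................................................................................................
####............................................................................................................
#####...........................................................................................................
```

Request:
{"name": "step_arm", "arguments": {"delta_pos": [[0,0,0],[0,0,0],[0,0,0],[0,0,0],[0,0,0],[0,0,0],[0,0,0],[0,0,0],[0,0,0],[0,0,0],[0,0,0],[0,0,0],[0,0,0],[0,0,0],[0,0,0],[0,0,0],[0,0,0],[0,0,0],[0,0,0],[0,0,0]], "delta_rot": [[0,0,-7],[0,0,-7],[0,0,-7],[0,0,-7],[0,0,-7],[0,0,-7],[0,0,-7],[0,0,-7],[0,0,-7],[0,0,-7],[0,0,-7],[0,0,-7],[0,0,-7],[0,0,-7],[0,0,-7],[0,0,-7],[0,0,-7],[0,0,-7],[0,0,-4.5],[0,0,0]]}}

```text
t: 3.43
position: [551.3, -195.5, 170.1]
eef_rot: [180.0, -0.0, 175.1]
ft_force: [-0.3, 0.1, -0.1]
opening: 39.7
grip_force: 0.0
```

Request:
{"name": "step_arm", "arguments": {"delta_pos": [[0,0,2],[0,0,2],[0,0,2],[0,0,1.5],[0,0,1.2],[0,0,0.9],[0,0,0.6],[0,0,0.4],[0,0,0],[0,0,0]], "delta_rot": [[0,0,0],[0,0,0],[0,0,0],[0,0,0],[0,0,0],[0,0,0],[0,0,0],[0,0,0],[0,0,0],[0,0,0]]}}

```text
t: 4.27
position: [551.7, -195.7, 64.9]
eef_rot: [-180.0, 0.0, 174.9]
ft_force: [0.1, 0.5, 0.6]
opening: 39.7
grip_force: 0.0
```

Request:
{"name": "step_arm", "arguments": {"delta_pos": [[0,0,0],[0,0,0],[0,0,0],[0,0,0],[0,0,0],[0,0,0],[0,0,0],[0,0,0],[0,0,0],[0,0,0]], "delta_rot": [[0,0,0],[0,0,0],[0,0,0],[0,0,0],[0,0,0],[0,0,0],[0,0,0],[0,0,0],[0,0,0],[0,0,0]], "hand": -1, "newtons": 40}}

```text
t: 5.1
position: [551.6, -195.6, 64.6]
eef_rot: [-180.0, 0.0, 174.9]
ft_force: [0.0, 0.6, 4.3]
opening: 11.4
grip_force: 40.0
```

Request:
{"name": "step_arm", "arguments": {"delta_pos": [[0,0,-0.5],[0,0,-1],[0,0,-2],[0,0,-2.5],[0,0,-2.5],[0,0,-1.5],[0,0,0],[0,0,0]], "delta_rot": [[0,0,0],[0,0,0],[0,0,0],[0,0,0],[0,0,0],[0,0,0],[0,0,0],[0,0,0]]}}

```text
t: 5.77
position: [551.5, -195.6, 164.9]
eef_rot: [-180.0, 0.1, 174.9]
ft_force: [-0.1, -0.5, -0.7]
opening: 11.4
grip_force: 40.0
```

Request:
{"name": "step_arm", "arguments": {"delta_pos": [[0.5,1.2,0],[1.1,2.7,0],[1.2,3.0,0],[1.2,3.0,0],[1.2,3.0,0],[1.2,3.0,0],[1.2,3.0,0],[1.2,3.0,0],[1.2,3.0,0],[1.2,3.0,0],[1.1,2.7,0],[0.54,1.58,0],[0,0,0],[0,0,0],[0,0,0],[0,0,0],[0,0,0],[0,0,0],[0,0,0],[0,0,0]], "delta_rot": [[0,0,0],[0,0,0],[0,0,0],[0,0,0],[0,0,0],[0,0,0],[0,0,0],[0,0,0],[0,0,0],[0,0,0],[0,0,0],[0,0,0],[0,0,6],[0,0,6],[0,0,6],[0,0,6],[0,0,6],[0,0,6],[0,0,0],[0,0,0]]}}

```text
t: 7.43
position: [451.1, 136.5, 163.5]
eef_rot: [-179.9, -0.1, 139.1]
ft_force: [-0.4, -0.6, -1.8]
opening: 11.6
grip_force: 40.0
```

```bash
python3 - <<'E'
from meas import *
o=telemetry.get_obs();print({k:np.round(o[k],2) for k in('t','joints','position','eef_rot','ft_force','torque','opening')})
t=snap('top','top1');s=snap('side','side1')
def crop(i,x0,y0,w,h,f): return cv2.resize(i[y0:y0+h,x0:x0+w,::-1],None,fx=f,fy=f,interpolation=cv2.INTER_CUBIC)
cv2.imwrite('pics/z2.png',np.hstack([crop(t['image'],205,220,66,75,6),crop(s['image'],190,115,66,75,6)]))
E
```

```text
{'t': np.float64(7.43), 'joints': array([ 12.38,   9.59, 102.38,   0.  ,  68.13, -36.76]), 'position': array([451.12, 136.48, 163.49]), 'eef_rot': array([-1.7992e+02, -6.0000e-02,  1.3913e+02]), 'ft_force': array([-0.41, -0.56, -1.78]), 'torque': array([ 0.  , -0.16,  0.  ]), 'opening': np.float64(11.62)}
```

View pics/z2.png

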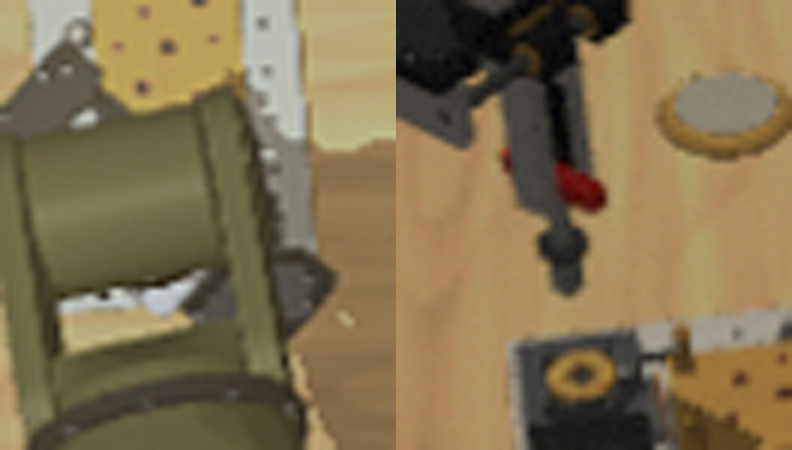

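The top camera is now blocked by the arm. The side crop shows the key hanging straight, with its tip near crop (567,292), above the clamp disc at (580,375). I'll lower it to a hover near the socket and compare in the side view.

Request:
{"name": "step_arm", "arguments": {"delta_pos": [[0.38,0.33,1],[0.38,0.33,1],[0,0,1],[0,0,1],[0,0,0.6],[0,0,0.3],[0,0,0],[0,0,0]], "delta_rot": [[0,0,0],[0,0,0],[0,0,0],[0,0,0],[0,0,0],[0,0,0],[0,0,0],[0,0,0]]}}

```text
t: 8.2
position: [450.7, 146.2, 115.5]
eef_rot: [180.0, -0.0, 138.9]
ft_force: [0.1, -0.3, -1.3]
opening: 11.3
grip_force: 40.0
```

```bash
python3 - <<'E'
from meas import *
o=telemetry.get_obs();p=o['position'];print({k:np.round(o[k],2) for k in('t','position','eef_rot','ft_force','torque')})
s=snap('side','side2')
z0=p[2]-52.6
for n,z in(('tip',z0),('sq',z0+4),('collar bot',z0+28),('collar top',z0+34),('bar bot',z0+64)): print(n,proj(s,[p[0],p[1],z]).round(2))
print('socket side-based',proj(s,[449,144.3,47]))
x0,y0,w,h,f=190,125,70,62,9
im=cv2.resize(s['image'][y0:y0+h,x0:x0+w,::-1],None,fx=f,fy=f,interpolation=cv2.INTER_CUBIC)
for k in range(0,w,5): cv2.putText(im,str(x0+k),(int((k+.5)*f),8),0,.3,(255,255,255));cv2.line(im,(int((k+.5)*f),10),(int((k+.5)*f),16),(255,255,255))
for k in range(0,h,5): cv2.putText(im,str(y0+k),(0,int((k+.5)*f)),0,.3,(0,0,255))
cv2.imwrite('pics/z3.png',im)
E
```

```text
{'t': np.float64(8.2), 'position': array([450.69, 146.2 , 115.5 ]), 'eef_rot': array([180.  ,  -0.  , 138.92]), 'ft_force': array([ 0.1 , -0.25, -1.3 ]), 'torque': array([ 0.02, -0.1 , -0.03])}
tip [[220.43 172.66]]
sq [[220.29 171.68]]
collar bot [[219.44 165.69]]
collar top [[219.22 164.17]]
bar bot [[218.12 156.38]]
socket side-based [[220.42143171 176.96856816]]
```

View pics/z3.png

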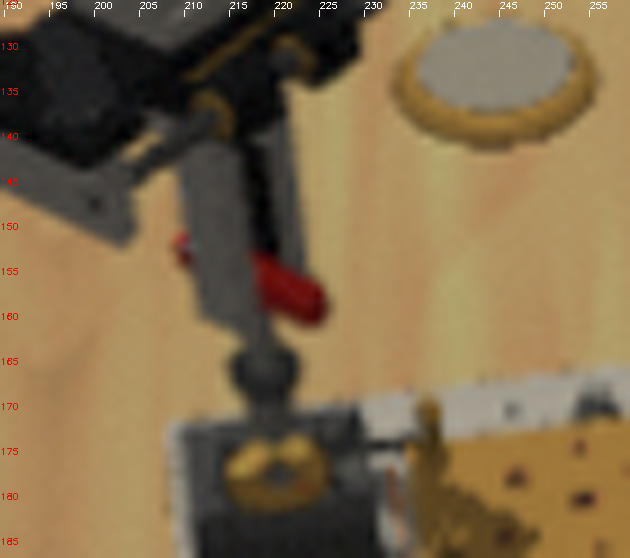

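The view shows the key hovering: collar centred near (219,165.8) px, tip near (219.8,173), and socket disc near (220.5,177). Now a sub-pixel check of the collar.

```bash
python3 - <<'E'
from meas import *
s=load('side');p=telemetry.get_obs()['position'];z0=p[2]-52.6
g=s['image'].astype(int).sum(2)/3
np.set_printoptions(linewidth=200)
print(g[158:180,208:232].astype(int))
a=np.linspace(0,2*np.pi,40)
for z in(28,34):
    q=proj(s,np.c_[p[0]+11*np.cos(a),p[1]+11*np.sin(a),0*a+z0+z]);print(z,q.min(0),q.max(0))
q=proj(s,np.c_[p[0]+5.5*np.cos(a),p[1]+5.5*np.sin(a),0*a+z0+45]);print('stem',q.min(0),q.max(0))
e=proj(s,[[450,146,47],[451,146,47],[450,147,47],[450,146,48]]);print(e[1:]-e[0])
E
```

```text
[[136 139 138 116  80  70  70  72  69  64  55  39  35  37  40  47  44  39  85 129 139 137 137 139]
 [136 139 138 120  87  70  72  72  68  64  53  47  52  47  37  35  34  31  77 128 138 137 136 138]
 [139 138 140 128 105  90  76  69  62  62  62  55  80  92  68  49  35  48 105 135 137 137 138 139]
 [134 137 138 139 139 128 106  94  70  62  63  54  89 129 121  98  91 102 128 137 138 137 138 138]
 [136 140 140 140 140 139 142 131  97  69  63  53  69 111 136 141 140 140 141 140 136 137 139 139]
 [140 140 140 140 141 140 141 136 106  71  59  55  55  70 106 132 140 141 140 138 138 137 139 140]
 [138 141 140 140 140 139 137 106  58  50  57  53  44  36  52 110 137 141 139 138 136 135 138 140]
 [138 140 140 143 139 139 124  80  37  47  56  56  48  40  38  90 130 142 140 139 137 136 137 141]
 [138 140 140 139 138 138 133  87  36  41  48  52  45  38  34  92 133 140 140 138 138 136 137 139]
 [138 139 141 139 139 140 143 104  45  36  37  38  39  33  42 104 134 138 139 139 136 133 137 141]
 [138 140 140 141 138 140 144 127  84  46  33  33  33  30  72 123 140 139 139 132 135 132 136 144]
 [137 141 1
[... 639 characters left out ...]
2 102 103  80  57  44  40  47  56  58  94]
 [134 137 105  66  64  65  48  77 112 121 108  81  55  56  74  69  66  64  47  56  69  75  74 123]
 [126 126 102  69  64  64  50  84 109 102  81  55  47  52  53  59  66  67  50  57  74  74  67  83]
 [129 139 115  71  65  60  48  56  63  65  59  55  52  55  57  59  62  61  41  37  59  65  66  59]
 [128 137 119  74  66  56  46  47  60  62  64  60  63  62  60  57  56  54  51  39  51  54  54  52]]
28 [215.81316405 163.22485196] [223.13890333 168.0157778 ]
34 [215.58388625 161.70183906] [222.93614671 166.48987181]
stem [217.00951489 160.06629939] [220.70971741 162.45732212]
[[ 0.32472126 -0.02122041]
 [ 0.00304357 -0.21758519]
 [-0.03442908 -0.24056183]]
```

Request:
{"name": "step_arm", "arguments": {"delta_pos": [[0.09,0.055,0],[0.09,0.055,0],[0,0,0.4],[0,0,0.4],[0,0,0.4],[0,0,0.2],[0,0,0.1],[0,0,0.1],[0,0,0.1],[0,0,0],[0,0,0]], "delta_rot": [[0,0,0],[0,0,0],[0,0,0],[0,0,0],[0,0,0],[0,0,0],[0,0,0],[0,0,0],[0,0,0],[0,0,0],[0,0,0]]}}

```text
t: 9.17
position: [450.0, 148.3, 98.5]
eef_rot: [180.0, 0.0, 138.9]
ft_force: [-0.3, -0.2, -1.4]
opening: 11.5
grip_force: 40.0
```

Request:
{"name": "step_arm", "arguments": {"delta_pos": [[0,0,0.1],[0,0,0.1],[0,0,0.1],[0,0,0]], "delta_rot": [[0,0,0],[0,0,0],[0,0,0],[0,0,0]]}}

```text
t: 9.5
position: [449.9, 148.3, 95.2]
eef_rot: [-180.0, -0.0, 138.9]
ft_force: [-1.1, 0.4, -2.0]
opening: 11.7
grip_force: 40.0
```

Request:
{"name": "step_arm", "arguments": {"delta_pos": [[0,0,0.05],[0,0,0.05],[0,0,0]], "delta_rot": [[0,0,0],[0,0,0],[0,0,0]]}}

```text
t: 9.75
position: [449.9, 148.3, 94.4]
eef_rot: [-180.0, -0.0, 138.9]
ft_force: [-0.7, 0.1, -1.7]
opening: 11.8
grip_force: 40.0
```

Request:
{"name": "step_arm", "arguments": {"delta_pos": [[0,0,0.05],[0,0,0.05],[0,0,0]], "delta_rot": [[0,0,0],[0,0,0],[0,0,0]]}}

```text
t: 10.0
position: [449.9, 148.3, 93.4]
eef_rot: [-180.0, -0.0, 138.9]
ft_force: [-0.8, 0.3, -0.6]
opening: 11.8
grip_force: 40.0
```

Request:
{"name": "step_arm", "arguments": {"delta_pos": [[0,0,0.1],[0,0,0.1],[0,0,0.1],[0,0,0.1],[0,0,0]], "delta_rot": [[0,0,0],[0,0,0],[0,0,0],[0,0,0],[0,0,0]]}}

```text
t: 10.42
position: [449.9, 148.3, 89.2]
eef_rot: [-180.0, -0.0, 138.9]
ft_force: [-0.4, -0.6, -1.2]
opening: 11.0
grip_force: 40.0
```

```bash
python3 - <<'E'
from h import *
o=telemetry.get_obs();print({k:np.round(o[k],3) for k in('t','position','eef_rot','ft_force','torque')})
E
```

```text
{'t': np.float64(10.417), 'position': array([449.854, 148.251,  89.199]), 'eef_rot': array([-1.79985e+02, -9.00000e-03,  1.38934e+02]), 'ft_force': array([-0.433, -0.615, -1.207]), 'torque': array([-0.004, -0.155,  0.013])}
```

Request:
{"name": "step_arm", "arguments": {"delta_pos": [[0,0,0.15],[0,0,0.15],[0,0,0.15],[0,0,0.15],[0,0,0.15],[0,0,0.15],[0,0,0.15],[0,0,0.15],[0,0,0.15],[0,0,0.15],[0,0,0.1],[0,0,0]], "delta_rot": [[0,0,0],[0,0,0],[0,0,0],[0,0,0],[0,0,0],[0,0,0],[0,0,0],[0,0,0],[0,0,0],[0,0,0],[0,0,0],[0,0,0]]}}

```text
t: 11.42
position: [449.9, 148.2, 73.2]
eef_rot: [-180.0, -0.0, 138.9]
ft_force: [-0.0, -0.1, -1.5]
opening: 11.6
grip_force: 40.0
```

Request:
{"name": "step_arm", "arguments": {"delta_pos": [[0,0,0.05],[0,0,0.05],[0,0,0]], "delta_rot": [[0,0,0],[0,0,0],[0,0,0]]}}

```text
t: 11.67
position: [450.0, 148.3, 72.4]
eef_rot: [180.0, 0.0, 138.9]
ft_force: [0.1, -0.1, -1.9]
opening: 11.6
grip_force: 40.0
```

Request:
{"name": "step_arm", "arguments": {"delta_pos": [[0,0,0.03],[0,0,0.03],[0,0,0.03],[0,0,0]], "delta_rot": [[0,0,0],[0,0,0],[0,0,0],[0,0,0]]}}

```text
t: 12.0
position: [450.0, 148.3, 71.6]
eef_rot: [180.0, 0.0, 138.9]
ft_force: [-0.2, 0.2, -0.0]
opening: 11.4
grip_force: 40.0
```

Request:
{"name": "step_arm", "arguments": {"delta_pos": [[0,0,0.03],[0,0,0.03],[0,0,0]], "delta_rot": [[0,0,0],[0,0,0],[0,0,0]]}}

```text
t: 12.25
position: [450.2, 148.3, 71.6]
eef_rot: [180.0, 0.0, 138.9]
ft_force: [-2.6, -0.8, 8.4]
opening: 11.7
grip_force: 40.0
```

Request:
{"name": "step_arm", "arguments": {"delta_pos": [[0,0,-0.03],[0,0,-0.02],[0,0,0],[0,0,0],[0,0,0],[0,0,0],[0,0,0],[0,0,0]], "delta_rot": [[0,0,0],[0,0,3],[0,0,3],[0,0,3],[0,0,3],[0,0,3],[0,0,0],[0,0,0]]}}

```text
t: 12.92
position: [450.0, 148.0, 71.6]
eef_rot: [-180.0, 0.0, 124.0]
ft_force: [-0.5, -2.5, 4.6]
opening: 11.6
grip_force: 40.0
```

```bash
cat > st.py <<'E'
from h import *
a=[]
o=telemetry.get_obs();print({k:np.round(o[k],3).tolist() for k in('t','position','eef_rot','ft_force','torque')})
E
python3 st.py
```

```text
{'t': 12.917, 'position': [450.042, 148.05, 71.589], 'eef_rot': [-179.996, 0.027, 124.029], 'ft_force': [-0.531, -2.546, 4.607], 'torque': [-0.848, 0.031, 0.104]}
```

Request:
{"name": "step_arm", "arguments": {"delta_pos": [[0,0,-0.02],[0,0,0],[0,0,0],[0,0,0]], "delta_rot": [[0,0,2.5],[0,0,2.5],[0,0,0],[0,0,0]]}}

```text
t: 13.25
position: [450.0, 148.1, 71.6]
eef_rot: [-180.0, 0.0, 119.1]
ft_force: [0.3, -4.4, 1.6]
opening: 11.9
grip_force: 40.0
```

```bash
python3 st.py
```

```text
{'t': 13.25, 'position': [449.997, 148.115, 71.638], 'eef_rot': [-179.997, 0.016, 119.076], 'ft_force': [0.296, -4.444, 1.568], 'torque': [-0.973, -0.127, 0.056]}
```

Request:
{"name": "step_arm", "arguments": {"delta_pos": [[0,0,0],[0,0,0],[0,0,0],[0,0,0]], "delta_rot": [[0,0,2.5],[0,0,2.5],[0,0,0],[0,0,0]]}}

```text
t: 13.58
position: [450.0, 148.2, 71.7]
eef_rot: [-180.0, 0.0, 114.1]
ft_force: [0.2, -4.7, 2.3]
opening: 12.0
grip_force: 40.0
```

```bash
python3 st.py
```

```text
{'t': 13.583, 'position': [449.977, 148.174, 71.652], 'eef_rot': [-179.999, 0.011, 114.094], 'ft_force': [0.192, -4.71, 2.299], 'torque': [-1.067, -0.119, 0.025]}
```

Request:
{"name": "step_arm", "arguments": {"delta_pos": [[0,0,0],[0,0,0],[0,0,0],[0,0,0]], "delta_rot": [[0,0,2.5],[0,0,2.5],[0,0,0],[0,0,0]]}}

```text
t: 13.92
position: [450.0, 148.2, 71.6]
eef_rot: [-180.0, 0.0, 109.1]
ft_force: [-0.2, -5.7, 1.5]
opening: 11.8
grip_force: 40.0
```

```bash
python3 st.py
```

```text
{'t': 13.917, 'position': [449.963, 148.174, 71.632], 'eef_rot': [-179.997, 0.008, 109.103], 'ft_force': [-0.201, -5.668, 1.547], 'torque': [-1.131, -0.159, 0.065]}
```

Request:
{"name": "step_arm", "arguments": {"delta_pos": [[-0.04,-0.013,0],[0,0,0],[0,0,0]], "delta_rot": [[0,0,2.5],[0,0,2.5],[0,0,2.5]]}}

```text
t: 14.17
position: [450.0, 148.0, 71.6]
eef_rot: [180.0, -0.0, 101.5]
ft_force: [0.2, -1.8, 0.6]
opening: 11.8
grip_force: 40.0
```

```bash
python3 st.py
```

```text
{'t': 14.167, 'position': [449.965, 147.975, 71.646], 'eef_rot': [179.994, -0.011, 101.505], 'ft_force': [0.18, -1.781, 0.612], 'torque': [-0.764, -0.097, 0.155]}
```

Request:
{"name": "step_arm", "arguments": {"delta_pos": [[0,0,0],[0,0,0]], "delta_rot": [[0,0,2.5],[0,0,2.5]]}}

```text
t: 14.33
position: [450.0, 148.0, 71.6]
eef_rot: [180.0, -0.0, 96.5]
ft_force: [0.4, -3.3, 1.7]
opening: 11.7
grip_force: 40.0
```

```bash
python3 st.py
```

```text
{'t': 14.333, 'position': [449.965, 147.978, 71.641], 'eef_rot': [179.995, -0.011, 96.506], 'ft_force': [0.448, -3.301, 1.694], 'torque': [-0.696, -0.057, 0.099]}
```

Request:
{"name": "step_arm", "arguments": {"delta_pos": [[0,0,0],[0,0,0]], "delta_rot": [[0,0,2.5],[0,0,2.5]]}}

```text
t: 14.5
position: [450.0, 148.0, 71.6]
eef_rot: [180.0, -0.0, 91.5]
ft_force: [-0.2, -2.8, 1.8]
opening: 11.7
grip_force: 40.0
```

```bash
python3 st.py; python3 -c "
from h import *
snap('side')"
```

```text
{'t': 14.5, 'position': [449.972, 147.981, 71.638], 'eef_rot': [179.995, -0.013, 91.503], 'ft_force': [-0.168, -2.828, 1.791], 'torque': [-0.704, -0.181, 0.158]}
```

Request:
{"name": "step_arm", "arguments": {"delta_pos": [[0,0,0]], "delta_rot": [[0,0,2.5]]}}

```text
t: 14.63
position: [450.0, 148.0, 71.6]
eef_rot: [180.0, -0.0, 89.2]
ft_force: [0.5, -2.1, 1.5]
opening: 11.9
grip_force: 40.0
```

```bash
python3 st.py
```

```text
{'t': 14.633, 'position': [449.954, 148.005, 71.641], 'eef_rot': [179.997, -0.013, 89.151], 'ft_force': [0.54, -2.075, 1.547], 'torque': [-0.698, -0.109, 0.213]}
```

Request:
{"name": "step_arm", "arguments": {"delta_pos": [[0,0,0]], "delta_rot": [[0,0,2.5]]}}

```text
t: 14.72
position: [450.0, 148.0, 71.7]
eef_rot: [180.0, -0.0, 86.5]
ft_force: [-0.6, -2.6, 1.9]
opening: 11.7
grip_force: 40.0
```

```bash
python3 st.py
```

```text
{'t': 14.717, 'position': [449.954, 147.977, 71.656], 'eef_rot': [179.997, -0.013, 86.544], 'ft_force': [-0.581, -2.559, 1.902], 'torque': [-0.732, -0.077, 0.163]}
```

Request:
{"name": "step_arm", "arguments": {"delta_pos": [[0,0,0]], "delta_rot": [[0,0,2.5]]}}

```text
t: 14.8
position: [449.9, 148.0, 71.6]
eef_rot: [-180.0, -0.0, 84.0]
ft_force: [-0.1, -2.7, 2.0]
opening: 12.1
grip_force: 40.0
```

```bash
python3 st.py
```

```text
{'t': 14.8, 'position': [449.933, 147.994, 71.634], 'eef_rot': [-180.0, -0.012, 84.036], 'ft_force': [-0.059, -2.652, 1.989], 'torque': [-0.723, -0.076, 0.218]}
```

Request:
{"name": "step_arm", "arguments": {"delta_pos": [[0,0,0]], "delta_rot": [[0,0,2.5]]}}

```text
t: 14.88
position: [449.9, 148.0, 71.6]
eef_rot: [-180.0, -0.0, 81.5]
ft_force: [0.5, -3.6, 2.0]
opening: 11.5
grip_force: 40.0
```

```bash
python3 st.py
```

```text
{'t': 14.883, 'position': [449.946, 147.968, 71.642], 'eef_rot': [-179.998, -0.01, 81.534], 'ft_force': [0.508, -3.638, 2.049], 'torque': [-0.678, -0.043, 0.202]}
```

Request:
{"name": "step_arm", "arguments": {"delta_pos": [[0,0,0]], "delta_rot": [[0,0,2]]}}

```text
t: 14.97
position: [449.9, 148.0, 71.7]
eef_rot: [-180.0, -0.0, 79.5]
ft_force: [-0.1, -3.1, 1.0]
opening: 11.5
grip_force: 40.0
```

```bash
python3 st.py
```

```text
{'t': 14.967, 'position': [449.94, 147.963, 71.659], 'eef_rot': [-179.998, -0.011, 79.526], 'ft_force': [-0.107, -3.069, 1.015], 'torque': [-0.721, -0.012, 0.188]}
```

Request:
{"name": "step_arm", "arguments": {"delta_pos": [[0,0,0]], "delta_rot": [[0,0,2]]}}

```text
t: 15.05
position: [450.0, 148.0, 71.7]
eef_rot: [180.0, -0.0, 77.6]
ft_force: [0.6, -2.9, 1.7]
opening: 11.5
grip_force: 40.0
```

```bash
python3 st.py
```

```text
{'t': 15.05, 'position': [449.967, 147.977, 71.661], 'eef_rot': [179.999, -0.012, 77.558], 'ft_force': [0.619, -2.931, 1.726], 'torque': [-0.748, -0.042, 0.178]}
```

Request:
{"name": "step_arm", "arguments": {"delta_pos": [[0,0,0]], "delta_rot": [[0,0,2]]}}

```text
t: 15.13
position: [449.9, 148.0, 71.6]
eef_rot: [-180.0, -0.0, 75.6]
ft_force: [-0.7, -3.2, 2.4]
opening: 11.8
grip_force: 40.0
```

```bash
python3 st.py
```

```text
{'t': 15.133, 'position': [449.922, 147.982, 71.63], 'eef_rot': [-179.997, -0.008, 75.564], 'ft_force': [-0.654, -3.183, 2.356], 'torque': [-0.663, -0.061, 0.25]}
```

Request:
{"name": "step_arm", "arguments": {"delta_pos": [[0,0,0]], "delta_rot": [[0,0,1.5]]}}

```text
t: 15.22
position: [449.9, 148.0, 71.6]
eef_rot: [-180.0, -0.0, 74.1]
ft_force: [-0.2, -2.5, 1.2]
opening: 11.7
grip_force: 40.0
```

```bash
python3 st.py
```

```text
{'t': 15.217, 'position': [449.925, 147.966, 71.641], 'eef_rot': [-179.996, -0.008, 74.054], 'ft_force': [-0.166, -2.518, 1.157], 'torque': [-0.683, -0.046, 0.25]}
```

Request:
{"name": "step_arm", "arguments": {"delta_pos": [[0,0,0]], "delta_rot": [[0,0,1.5]]}}

```text
t: 15.3
position: [449.9, 148.0, 71.6]
eef_rot: [-180.0, -0.0, 72.6]
ft_force: [-0.9, -3.1, 2.0]
opening: 11.5
grip_force: 40.0
```

```bash
python3 st.py
```

```text
{'t': 15.3, 'position': [449.936, 147.963, 71.633], 'eef_rot': [-179.997, -0.007, 72.588], 'ft_force': [-0.913, -3.07, 2.037], 'torque': [-0.716, -0.102, 0.3]}
```

Request:
{"name": "step_arm", "arguments": {"delta_pos": [[0,0,0]], "delta_rot": [[0,0,0]]}}

```text
t: 15.38
position: [450.0, 148.0, 71.6]
eef_rot: [-180.0, -0.0, 72.6]
ft_force: [0.5, -3.3, 1.2]
opening: 11.6
grip_force: 40.0
```

```bash
python3 st.py
```

```text
{'t': 15.383, 'position': [449.95, 147.988, 71.648], 'eef_rot': [-180.0, -0.01, 72.564], 'ft_force': [0.521, -3.313, 1.19], 'torque': [-0.679, -0.021, 0.297]}
```

Request:
{"name": "step_arm", "arguments": {"delta_pos": [[0,0,0]], "delta_rot": [[0,0,0]]}}

```text
t: 15.47
position: [450.0, 147.9, 71.6]
eef_rot: [-180.0, -0.0, 72.6]
ft_force: [-0.9, -3.7, 1.1]
opening: 11.8
grip_force: 40.0
```

```bash
python3 st.py
```

```text
{'t': 15.467, 'position': [449.961, 147.95, 71.647], 'eef_rot': [-179.999, -0.009, 72.614], 'ft_force': [-0.865, -3.655, 1.119], 'torque': [-0.675, -0.082, 0.216]}
```

Request:
{"name": "step_arm", "arguments": {"delta_pos": [[0,0,0]], "delta_rot": [[0,0,0]]}}

```text
t: 15.55
position: [449.9, 147.9, 71.6]
eef_rot: [-180.0, -0.0, 72.6]
ft_force: [0.3, -2.3, 0.4]
opening: 11.7
grip_force: 40.0
```

```bash
python3 st.py
```

```text
{'t': 15.55, 'position': [449.944, 147.934, 71.646], 'eef_rot': [-179.998, -0.008, 72.567], 'ft_force': [0.257, -2.276, 0.445], 'torque': [-0.632, -0.093, 0.238]}
```

Request:
{"name": "step_arm", "arguments": {"delta_pos": [[0,0,0]], "delta_rot": [[0,0,1.2]]}}

```text
t: 15.63
position: [449.9, 147.9, 71.6]
eef_rot: [-180.0, -0.0, 71.3]
ft_force: [-0.7, -2.0, 1.1]
opening: 11.3
grip_force: 40.0
```

```bash
python3 st.py
```

```text
{'t': 15.633, 'position': [449.935, 147.928, 71.645], 'eef_rot': [-179.998, -0.006, 71.314], 'ft_force': [-0.657, -2.003, 1.076], 'torque': [-0.594, -0.051, 0.282]}
```

Request:
{"name": "step_arm", "arguments": {"delta_pos": [[0,0,0]], "delta_rot": [[0,0,1.2]]}}

```text
t: 15.72
position: [449.9, 147.9, 71.6]
eef_rot: [-180.0, -0.0, 70.0]
ft_force: [0.2, -2.1, 1.4]
opening: 11.5
grip_force: 40.0
```

```bash
python3 st.py
```

```text
{'t': 15.717, 'position': [449.943, 147.921, 71.647], 'eef_rot': [-179.999, -0.006, 69.972], 'ft_force': [0.176, -2.09, 1.405], 'torque': [-0.543, -0.059, 0.34]}
```

Request:
{"name": "step_arm", "arguments": {"delta_pos": [[0,0,0]], "delta_rot": [[0,0,0]]}}

```text
t: 15.8
position: [450.0, 147.9, 71.6]
eef_rot: [-180.0, -0.0, 69.9]
ft_force: [0.2, -2.2, 0.5]
opening: 11.3
grip_force: 40.0
```

```bash
python3 st.py
```

```text
{'t': 15.8, 'position': [449.952, 147.893, 71.643], 'eef_rot': [-179.998, -0.002, 69.945], 'ft_force': [0.195, -2.176, 0.5], 'torque': [-0.563, -0.08, 0.266]}
```

Request:
{"name": "step_arm", "arguments": {"delta_pos": [[0,0,0]], "delta_rot": [[0,0,0]]}}

```text
t: 15.88
position: [450.0, 147.9, 71.7]
eef_rot: [-180.0, -0.0, 70.0]
ft_force: [0.5, -2.8, 0.9]
opening: 11.8
grip_force: 40.0
```

```bash
python3 st.py
```

```text
{'t': 15.883, 'position': [449.958, 147.9, 71.654], 'eef_rot': [-179.999, -0.005, 70.038], 'ft_force': [0.482, -2.793, 0.908], 'torque': [-0.476, -0.061, 0.267]}
```

Request:
{"name": "step_arm", "arguments": {"delta_pos": [[0,0,0]], "delta_rot": [[0,0,0]]}}

```text
t: 15.97
position: [449.9, 147.9, 71.6]
eef_rot: [-180.0, -0.0, 70.1]
ft_force: [0.5, -1.6, 0.1]
opening: 11.8
grip_force: 40.0
```

```bash
python3 st.py
```

```text
{'t': 15.967, 'position': [449.947, 147.899, 71.632], 'eef_rot': [-179.997, -0.005, 70.051], 'ft_force': [0.523, -1.58, 0.087], 'torque': [-0.519, -0.047, 0.215]}
```

Request:
{"name": "step_arm", "arguments": {"delta_pos": [[0,0,0],[0,0,0],[0,0,0],[0,0,0],[0,0,0],[0,0,0],[0,0,0],[0,0,0],[0,0,0],[0,0,0],[0,0,0],[0,0,0],[0,0,0],[0,0,0],[0,0,0]], "delta_rot": [[0,0,-6],[0,0,-6],[0,0,-6],[0,0,-6],[0,0,-6],[0,0,-6],[0,0,-6],[0,0,-6],[0,0,0],[0,0,4],[0,0,4],[0,0,4],[0,0,4],[0,0,1.5],[0,0,1.5]]}}

```text
t: 17.22
position: [449.9, 147.9, 71.6]
eef_rot: [-180.0, -0.0, 98.7]
ft_force: [-0.5, -1.6, 1.1]
opening: 11.3
grip_force: 40.0
```

```bash
python3 st.py
```

```text
{'t': 17.217, 'position': [449.914, 147.88, 71.626], 'eef_rot': [-179.995, -0.004, 98.714], 'ft_force': [-0.489, -1.585, 1.149], 'torque': [-0.567, -0.072, 0.142]}
```

Request:
{"name": "step_arm", "arguments": {"delta_pos": [[0,0,0]], "delta_rot": [[0,0,1.5]]}}

```text
t: 17.3
position: [449.9, 147.9, 71.6]
eef_rot: [180.0, -0.0, 97.2]
ft_force: [0.7, -0.9, 1.1]
opening: 11.4
grip_force: 40.0
```

```bash
python3 st.py
```

```text
{'t': 17.3, 'position': [449.944, 147.869, 71.64], 'eef_rot': [180.0, -0.001, 97.24], 'ft_force': [0.713, -0.872, 1.075], 'torque': [-0.523, -0.107, 0.166]}
```

Request:
{"name": "step_arm", "arguments": {"delta_pos": [[0,0,0]], "delta_rot": [[0,0,1.5]]}}

```text
t: 17.38
position: [449.9, 147.9, 71.6]
eef_rot: [-180.0, -0.0, 95.7]
ft_force: [-0.2, -2.3, 0.8]
opening: 11.7
grip_force: 40.0
```

```bash
python3 st.py
```

```text
{'t': 17.383, 'position': [449.932, 147.885, 71.631], 'eef_rot': [-179.997, -0.001, 95.741], 'ft_force': [-0.216, -2.307, 0.766], 'torque': [-0.531, -0.053, 0.12]}
```

Request:
{"name": "step_arm", "arguments": {"delta_pos": [[0,0,0]], "delta_rot": [[0,0,1.5]]}}

```text
t: 17.47
position: [449.9, 147.9, 71.6]
eef_rot: [-180.0, -0.0, 94.2]
ft_force: [0.6, -2.6, 0.5]
opening: 11.6
grip_force: 40.0
```

```bash
python3 st.py
```

```text
{'t': 17.467, 'position': [449.921, 147.864, 71.629], 'eef_rot': [-179.994, -0.002, 94.238], 'ft_force': [0.602, -2.592, 0.521], 'torque': [-0.54, -0.141, 0.17]}
```

Request:
{"name": "step_arm", "arguments": {"delta_pos": [[0,0,0]], "delta_rot": [[0,0,1.5]]}}

```text
t: 17.55
position: [450.0, 147.9, 71.7]
eef_rot: [-180.0, -0.0, 92.7]
ft_force: [0.5, -2.2, -0.1]
opening: 11.7
grip_force: 40.0
```

```bash
python3 st.py
```

```text
{'t': 17.55, 'position': [449.961, 147.861, 71.652], 'eef_rot': [-180.0, -0.001, 92.739], 'ft_force': [0.499, -2.201, -0.055], 'torque': [-0.563, -0.132, 0.216]}
```

Request:
{"name": "step_arm", "arguments": {"delta_pos": [[0,0,0]], "delta_rot": [[0,0,1.5]]}}

```text
t: 17.63
position: [449.9, 147.9, 71.6]
eef_rot: [-180.0, -0.0, 91.2]
ft_force: [0.1, -1.9, 1.0]
opening: 11.6
grip_force: 40.0
```

```bash
python3 st.py
```

```text
{'t': 17.633, 'position': [449.927, 147.882, 71.634], 'eef_rot': [-179.998, -0.001, 91.243], 'ft_force': [0.077, -1.902, 0.953], 'torque': [-0.518, -0.107, 0.195]}
```

Request:
{"name": "step_arm", "arguments": {"delta_pos": [[0,0,0]], "delta_rot": [[0,0,1.5]]}}

```text
t: 17.72
position: [449.9, 147.9, 71.6]
eef_rot: [-180.0, -0.0, 89.7]
ft_force: [-0.1, -1.9, 0.1]
opening: 11.7
grip_force: 40.0
```

```bash
python3 st.py
```

```text
{'t': 17.717, 'position': [449.923, 147.866, 71.65], 'eef_rot': [-179.997, -0.0, 89.742], 'ft_force': [-0.099, -1.873, 0.124], 'torque': [-0.54, -0.079, 0.149]}
```

Request:
{"name": "step_arm", "arguments": {"delta_pos": [[0,0,0]], "delta_rot": [[0,0,1.5]]}}

```text
t: 17.8
position: [449.9, 147.9, 71.6]
eef_rot: [-180.0, 0.0, 88.2]
ft_force: [1.1, -1.5, 0.6]
opening: 11.8
grip_force: 40.0
```

```bash
python3 st.py
```

```text
{'t': 17.8, 'position': [449.927, 147.864, 71.649], 'eef_rot': [-179.998, 0.001, 88.238], 'ft_force': [1.059, -1.522, 0.556], 'torque': [-0.529, -0.103, 0.154]}
```

Request:
{"name": "step_arm", "arguments": {"delta_pos": [[0,0,0],[0,0,0],[0,0,0]], "delta_rot": [[0,0,1.5],[0,0,1.5],[0,0,1.5]]}}

```text
t: 18.05
position: [449.9, 147.9, 71.6]
eef_rot: [-180.0, 0.0, 83.7]
ft_force: [-0.6, -1.4, 1.3]
opening: 11.5
grip_force: 40.0
```

```bash
python3 st.py
```

```text
{'t': 18.05, 'position': [449.92, 147.891, 71.631], 'eef_rot': [-179.994, 0.001, 83.745], 'ft_force': [-0.6, -1.35, 1.256], 'torque': [-0.508, -0.004, 0.137]}
```

Request:
{"name": "step_arm", "arguments": {"delta_pos": [[0,0,0]], "delta_rot": [[0,0,1.5]]}}

```text
t: 18.13
position: [449.9, 147.9, 71.7]
eef_rot: [-180.0, 0.0, 82.2]
ft_force: [0.4, -2.1, 1.3]
opening: 11.5
grip_force: 40.0
```

```bash
python3 st.py
```

```text
{'t': 18.133, 'position': [449.927, 147.863, 71.652], 'eef_rot': [-179.997, 0.0, 82.244], 'ft_force': [0.357, -2.082, 1.316], 'torque': [-0.493, -0.103, 0.201]}
```

Request:
{"name": "step_arm", "arguments": {"delta_pos": [[0,0,0]], "delta_rot": [[0,0,1.5]]}}

```text
t: 18.22
position: [449.9, 147.9, 71.6]
eef_rot: [-180.0, 0.0, 80.7]
ft_force: [-0.0, -1.5, 0.5]
opening: 11.9
grip_force: 40.0
```

```bash
python3 st.py
```

```text
{'t': 18.217, 'position': [449.911, 147.881, 71.635], 'eef_rot': [-179.995, 0.0, 80.747], 'ft_force': [-0.01, -1.483, 0.456], 'torque': [-0.538, -0.086, 0.239]}
```

Request:
{"name": "step_arm", "arguments": {"delta_pos": [[0,0,0]], "delta_rot": [[0,0,1.5]]}}

```text
t: 18.3
position: [449.9, 147.9, 71.6]
eef_rot: [-180.0, 0.0, 79.2]
ft_force: [-0.0, -2.2, 1.4]
opening: 11.6
grip_force: 40.0
```

```bash
python3 st.py
```

```text
{'t': 18.3, 'position': [449.938, 147.857, 71.647], 'eef_rot': [-179.999, 0.001, 79.246], 'ft_force': [-0.03, -2.156, 1.397], 'torque': [-0.523, -0.047, 0.265]}
```

Request:
{"name": "step_arm", "arguments": {"delta_pos": [[0,0,0]], "delta_rot": [[0,0,1.5]]}}

```text
t: 18.38
position: [449.9, 147.9, 71.6]
eef_rot: [-180.0, 0.0, 77.7]
ft_force: [-0.5, -2.4, 0.7]
opening: 11.7
grip_force: 40.0
```

```bash
python3 st.py
```

```text
{'t': 18.383, 'position': [449.89, 147.877, 71.606], 'eef_rot': [-179.993, 0.004, 77.748], 'ft_force': [-0.484, -2.44, 0.689], 'torque': [-0.526, -0.021, 0.239]}
```

Request:
{"name": "step_arm", "arguments": {"delta_pos": [[0,0,0]], "delta_rot": [[0,0,1.5]]}}

```text
t: 18.47
position: [449.9, 147.9, 71.6]
eef_rot: [-180.0, 0.0, 76.3]
ft_force: [-0.3, -1.1, 1.5]
opening: 11.6
grip_force: 40.0
```

```bash
python3 st.py
```

```text
{'t': 18.467, 'position': [449.923, 147.869, 71.637], 'eef_rot': [-179.996, 0.003, 76.25], 'ft_force': [-0.286, -1.115, 1.502], 'torque': [-0.542, -0.041, 0.195]}
```

Request:
{"name": "step_arm", "arguments": {"delta_pos": [[0,0,0]], "delta_rot": [[0,0,1.5]]}}

```text
t: 18.55
position: [449.9, 147.9, 71.6]
eef_rot: [-180.0, 0.0, 74.8]
ft_force: [0.5, -1.5, 2.6]
opening: 11.9
grip_force: 40.0
```

```bash
python3 st.py
```

```text
{'t': 18.55, 'position': [449.903, 147.864, 71.62], 'eef_rot': [-179.995, 0.004, 74.75], 'ft_force': [0.497, -1.548, 2.582], 'torque': [-0.484, -0.113, 0.245]}
```

```bash
python3 - <<'E'
import numpy as np
from scipy.optimize import curve_fit
d=np.array([101.5,.155,96.5,.099,91.5,.158,89.2,.213,86.5,.163,84,.218,81.5,.202,79.5,.188,77.6,.178,75.6,.25,74.05,.25,72.6,.3,71.3,.282,70,.34,
98.7,.142,97.2,.166,95.7,.12,94.2,.17,92.7,.216,91.2,.195,89.7,.149,88.2,.154,83.7,.137,82.2,.201,80.7,.239,79.2,.265,77.7,.239,76.25,.195,74.75,.245]).reshape(-1,2)
for s in (.0105,None):
    f=(lambda x,f,a:f+s*np.maximum(0,a-x)) if s else (lambda x,f,a,k:f+k*np.maximum(0,a-x))
    p,c=curve_fit(f,d[:,0],d[:,1],p0=[.16,82]+([] if s else [.01]));print(p,np.sqrt(np.diag(c)),[(x,(f(x,*p)-p[0]).round(3)) for x in(74.75,73,72,71,70)])
E
```

```text
[ 0.16517278 83.70000395] [0.0088341  1.16983915] [(74.75, np.float64(0.094)), (73, np.float64(0.112)), (72, np.float64(0.123)), (71, np.float64(0.133)), (70, np.float64(0.144))]
[1.61538462e-01 8.55340107e+01 8.94790286e-03] [9.23595011e-03 2.25829740e+00 1.99269240e-03] [(74.75, np.float64(0.096)), (73, np.float64(0.112)), (72, np.float64(0.121)), (71, np.float64(0.13)), (70, np.float64(0.139))]
```

Request:
{"name": "step_arm", "arguments": {"delta_pos": [[0,0,0],[0,0,0],[0,0,0],[0,0,0],[0,0,0],[0,0,0],[0,0,0]], "delta_rot": [[0,0,1.25],[0,0,1.25],[0,0,0],[0,0,-3],[0,0,-3],[0,0,-2],[0,0,0]]}}

```text
t: 19.13
position: [450.0, 148.0, 71.6]
eef_rot: [-180.0, -0.0, 80.6]
ft_force: [0.9, -0.6, -0.5]
opening: 11.8
grip_force: 40.0
```

```bash
python3 st.py
```

```text
{'t': 19.133, 'position': [449.975, 148.027, 71.622], 'eef_rot': [-180.0, -0.025, 80.579], 'ft_force': [0.922, -0.608, -0.462], 'torque': [-0.098, -0.146, -0.027]}
```

Request:
{"name": "step_arm", "arguments": {"delta_pos": [[0,0,-0.1],[0,0,-0.1],[0,0,-0.2],[0,0,0]], "delta_rot": [[0,0,0],[0,0,0],[0,0,0],[0,0,0]]}}

```text
t: 19.47
position: [450.1, 147.9, 76.0]
eef_rot: [180.0, -0.0, 80.5]
ft_force: [0.1, -0.3, -1.1]
opening: 11.8
grip_force: 40.0
```

```bash
python3 st.py
```

```text
{'t': 19.467, 'position': [450.052, 147.921, 75.969], 'eef_rot': [179.985, -0.011, 80.493], 'ft_force': [0.094, -0.336, -1.143], 'torque': [-0.019, -0.052, 0.041]}
```

Request:
{"name": "step_arm", "arguments": {"delta_pos": [[0,0,-0.4],[0,0,-0.8],[0,0,-1.2],[0,0,-1.6],[0,0,-1.8],[0,0,-1.8],[0,0,-1.2],[0,0,-0.6],[0,0,0],[0,0,0],[0,0,0],[0,0,0],[0,0,0],[0,0,0],[0,0,0],[0,0,0],[0,0,0],[0,0,0],[0,0,0],[0,0,0]], "delta_rot": [[0,0,0],[0,0,0],[0,0,0],[0,0,0],[0,0,0],[0,0,-4],[0,0,-6.8],[0,0,-6.8],[0,0,-6.8],[0,0,-6.8],[0,0,-6.8],[0,0,-6.8],[0,0,-6.8],[0,0,-6.8],[0,0,-6.8],[0,0,-6.8],[0,0,-6.8],[0,0,-6.8],[0,0,-6.8],[0,0,-2]]}}

```text
t: 21.13
position: [450.0, 147.9, 170.4]
eef_rot: [180.0, 0.0, 175.3]
ft_force: [-0.8, 0.1, -1.6]
opening: 11.7
grip_force: 40.0
```

```bash
python3 go.py 551.5 -195.6 170 174.9
```

```text
cm tool [-12.914 -33.408   0.04 ] pos [449.98 147.89 170.41] rpy [1.7999e+02 3.0000e-02 1.7533e+02] t 21.1333
rotvec [0.01 0.03 0.43]
```

Request:
{"name": "step_arm", "arguments": {"delta_pos": [[-0.5,-1.3,0],[-1.16,-3.0,0],[-1.16,-3.0,0],[-1.16,-3.0,0],[-1.16,-3.0,0],[-1.16,-3.0,0],[-1.16,-3.0,0],[-1.16,-3.0,0],[-1.16,-3.0,0],[-1.16,-3.0,0],[-1.16,-3.0,0],[-0.81,-2.11,0],[0,0,0],[0,0,0]], "delta_rot": [[0,0,0.4],[0,0,0],[0,0,0],[0,0,0],[0,0,0],[0,0,0],[0,0,0],[0,0,0],[0,0,0],[0,0,0],[0,0,0],[0,0,0],[0,0,0],[0,0,0]]}}

```text
t: 22.3
position: [546.6, -197.7, 169.8]
eef_rot: [180.0, -0.0, 174.4]
ft_force: [0.5, 0.5, -1.2]
opening: 11.4
grip_force: 40.0
```

```bash
python3 go.py 551.6 -195.6 64.6 174.9; python3 - <<'E'
from meas import *
t=snap('side')
x0,y0,w,h,f=195,155,80,56,8
x1,y1=215,215
im=np.hstack([cv2.resize(t['image'][b:b+70,a:a+50,::-1],None,fx=8,fy=8,interpolation=cv2.INTER_CUBIC) for a,b in((205,150),(235,215))])
cv2.imwrite('pics/z4.png',im)
B,e=disc(t,(212,170,22,18));print(B,e)
E
```

```text
cm tool [-0.484  0.26  10.522] pos [ 546.55 -197.75  169.82] rpy [ 1.7999e+02 -2.0000e-02  1.7443e+02] t 22.3
rotvec [ 0.01 -0.02 -0.47]
[220.37621784 177.02592754] [ 8.32364368 11.72104549]
```

View pics/z4.png

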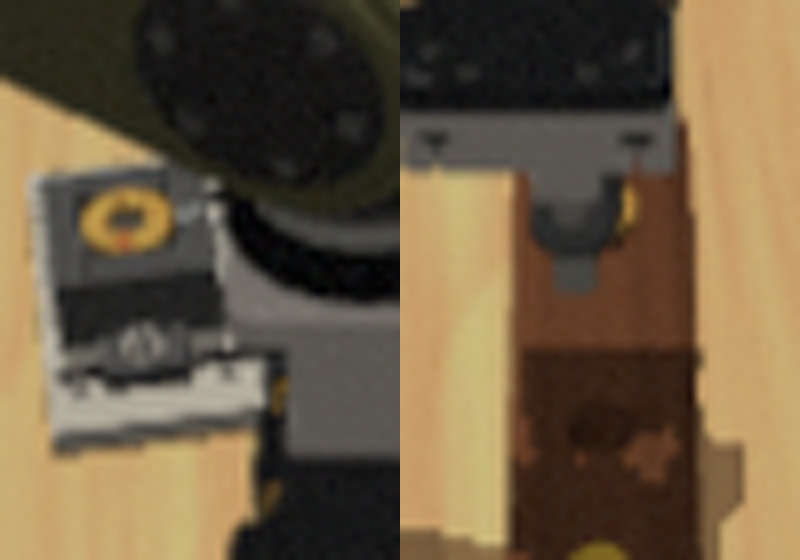

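The side view shows the cam line now pointing towards the camera, so the clamp has turned about 1.7 rad from fully open. The key hangs upright over the rack. I'll correct the offset and lower it.

Request:
{"name": "step_arm", "arguments": {"delta_pos": [[-0.24,0.13,0],[-0.24,0.13,0],[0,0,1],[0,0,1.5],[0,0,1.5],[0,0,1.2],[0,0,0.8],[0,0,0.5],[0,0,0],[0,0,0]], "delta_rot": [[0,0,0],[0,0,0],[0,0,-0.47],[0,0,0],[0,0,0],[0,0,0],[0,0,0],[0,0,0],[0,0,0],[0,0,0]]}}

```text
t: 23.18
position: [552.0, -194.9, 105.0]
eef_rot: [-180.0, 0.0, 175.0]
ft_force: [0.6, 0.0, -1.9]
opening: 11.6
grip_force: 40.0
```

```bash
python3 go.py 551.6 -195.6 64.6 174.9
```

```text
cm tool [ 0.031 -0.073  4.035] pos [ 551.96 -194.89  104.95] rpy [-1.7999e+02  2.0000e-02  1.7501e+02] t 23.1833
rotvec [-0.01  0.02  0.11]
```

Request:
{"name": "step_arm", "arguments": {"delta_pos": [[0.03,-0.07,0],[0,0,0.3],[0,0,0.3],[0,0,0.3],[0,0,0.3],[0,0,0.3],[0,0,0.3],[0,0,0.3],[0,0,0]], "delta_rot": [[0,0,0],[0,0,0],[0,0,0],[0,0,0],[0,0,0],[0,0,0],[0,0,0],[0,0,0],[0,0,0]]}}

```text
t: 23.93
position: [551.1, -195.4, 82.9]
eef_rot: [180.0, -0.1, 175.0]
ft_force: [0.3, -0.3, -1.0]
opening: 11.7
grip_force: 40.0
```

Request:
{"name": "step_arm", "arguments": {"delta_pos": [[0,0,0.3],[0,0,0.3],[0,0,0.3],[0,0,0.3],[0,0,0.3],[0,0,0.15],[0,0,0]], "delta_rot": [[0,0,0],[0,0,0],[0,0,0],[0,0,0],[0,0,0],[0,0,0],[0,0,0]]}}

```text
t: 24.52
position: [551.2, -195.5, 66.7]
eef_rot: [180.0, -0.0, 175.0]
ft_force: [0.1, 1.0, -1.5]
opening: 11.5
grip_force: 40.0
```

Request:
{"name": "step_arm", "arguments": {"delta_pos": [[0,0,0.05],[0,0,0.05],[0,0,0.05],[0,0,0.05],[0,0,0]], "delta_rot": [[0,0,0],[0,0,0],[0,0,0],[0,0,0],[0,0,0]]}}

```text
t: 24.93
position: [551.4, -195.5, 65.1]
eef_rot: [180.0, -0.0, 175.0]
ft_force: [-0.5, 0.2, -1.7]
opening: 11.8
grip_force: 40.0
```

Request:
{"name": "step_arm", "arguments": {"delta_pos": [[0,0,0.03],[0,0,0]], "delta_rot": [[0,0,0],[0,0,0]]}}

```text
t: 25.1
position: [551.4, -195.5, 64.8]
eef_rot: [180.0, -0.0, 175.0]
ft_force: [0.6, -0.6, -1.2]
opening: 11.9
grip_force: 40.0
```

Request:
{"name": "step_arm", "arguments": {"delta_pos": [[0,0,0.03],[0,0,0.02],[0,0,0]], "delta_rot": [[0,0,0],[0,0,0],[0,0,0]]}}

```text
t: 25.35
position: [551.5, -195.6, 64.6]
eef_rot: [-180.0, 0.0, 175.0]
ft_force: [-1.7, 0.6, 2.2]
opening: 11.7
grip_force: 40.0
```

Request:
{"name": "step_arm", "arguments": {"delta_pos": [[0,0,0],[0,0,0],[0,0,0],[0,0,0],[0,0,0],[0,0,0]], "delta_rot": [[0,0,0],[0,0,0],[0,0,0],[0,0,0],[0,0,0],[0,0,0]], "hand": -0.3}}

```text
t: 25.85
position: [551.4, -195.5, 64.3]
eef_rot: [180.0, -0.0, 175.0]
ft_force: [0.3, 0.3, -0.4]
opening: 33.3
grip_force: 0.0
```

Request:
{"name": "step_arm", "arguments": {"delta_pos": [[0,0,-0.5],[0,0,-1],[0,0,-1.5],[0,0,-2],[0,0,-3],[0,0,-3],[0,0,-2],[0,0,-1],[0,0,0]], "delta_rot": [[0,0,0],[0,0,0],[0,0,0],[0,0,0],[0,0,0],[0,0,0],[0,0,0],[0,0,0],[0,0,0]]}}

```text
t: 26.6
position: [552.1, -195.8, 207.1]
eef_rot: [-179.9, 0.2, 175.0]
ft_force: [-0.1, 0.5, -0.3]
opening: 32.8
grip_force: 0.0
```

```bash
python3 st.py; python3 - <<'E'
from meas import *
t=snap('side')
im=np.hstack([cv2.resize(t['image'][b:b+84,a:a+57,::-1],None,fx=7,fy=7,interpolation=cv2.INTER_CUBIC) for a,b in((205,140),(233,225))])
cv2.imwrite('pics/z5.png',im)
b=redbar(t,(236,244,48,26));print(b.mean(0),onz(t,b.mean(0),84))
E
```

```text
{'t': 26.6, 'position': [552.081, -195.795, 207.106], 'eef_rot': [-179.926, 0.229, 175.004], 'ft_force': [-0.111, 0.477, -0.305], 'torque': [0.021, -0.122, -0.031]}
[259.125 257.375] [[ 549.80944869 -197.26132533   84.        ]]
```

View pics/z5.png

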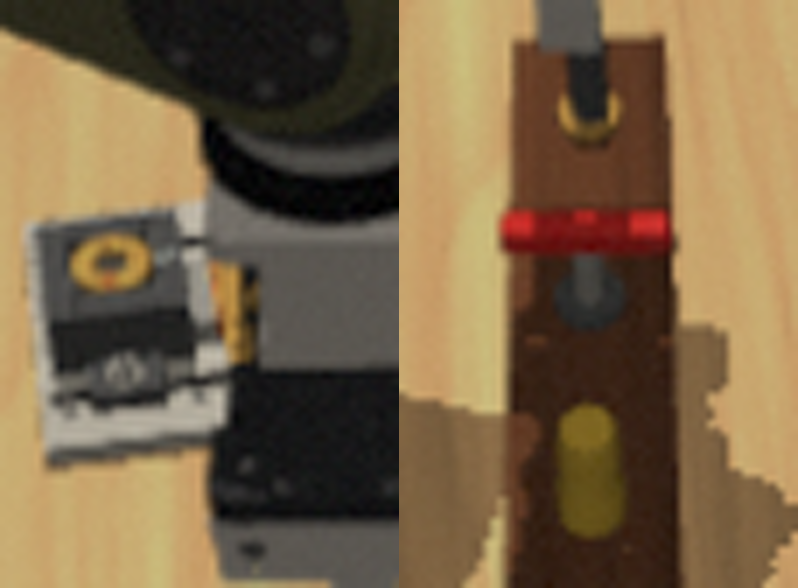

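The key stands upright in the middle hole with its collar on the wood, and its bar at (259.1,257.4) px, as at the start. The clamp line hasn't moved. Handing in.

```bash
python3 -c "
from cell import job
print(job.job_done())"
```

```text
the job is handed in; nothing more can be done
None
```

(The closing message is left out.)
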